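Ready the sprung board cradle and hold its jaw open at the length mark

ROBOT

A 6-joint arm with a two-finger parallel gripper is mounted at the origin on the work surface. World frame = base frame: x ahead of the robot, y to its left, z up, the work surface at z = 0. Lengths are in m, angles in rad, forces in N, time in s.
With the tool pointing down it reaches from about 0.3 to 0.875 m from the base axis. Payload 6.4 kg.
Tool frame: the origin (TCP) lies midway between the tips of the shut fingers; the grasp point (between the pads) lies 19 mm behind it (ctrl.tcp_to_grasp is the distance from the TCP to the grasp point, in m); z points along the fingers, y is the direction in which the jaws open and shut (so a half turn about z gives the same grasp; the last joint's range is limited). The gripper opens to 85 mm and grips with 20 to 120 N. Pads are 22 mm wide; open, the fingers measure 114 mm over their backs; the gripper's body (76 mm by 85 mm) begins 54 mm behind the grasp point. The pads swing forward as they close: fully open they stand 13 mm farther back than shut.
Start: joints at [-1.449, 0.181, 1.607, -0, 1.354, -0.206], TCP at [0.185, -0.544, 0.231] pointing down, gripper open.
Joint ranges: [-2.99, 2.99], [-0.89, 2.07], [0.3, 2.58], [-1.14, 4.28], [0, 2.63], [-3.12, 3.12]. Speed limits (rad/s): [2.57, 2.57, 3.01, 3.14, 3.14, 3.14].

INTERFACE

Orientations are given as a unit quaternion [w, x, y, z].
In Python, from bench import monitor, imaging, order, spotter, ctrl gives the robot as it stands.
- The arm moves only by the shell command python3 -m pendant 'ROWS'. ROWS is JSON, a list that holds one entry, the list of rows, each a list of 5 numbers: the shift along the world's x, y, z in mm, then the turn about the world's z in degrees, then the finger opening in mm, from 0 to 85.4. A call has 1 to 8 rows; each row shifts and turns the commanded pose from where the row before left it; what a row does not reach is not made up. A row lasts 1/8 s, in which the tool goes at most 62.5 mm and 10.7 degrees, less where a joint would pass 70% of its speed; a pose out of reach is approached as far as the arm can. A call with a gripper value outside its range is refused whole. The fingers move at their own pace and stop on an object; the grip force is fixed at half the most. Time passes only in rows, so rows that do not move let the fingers close. It gives the time, the measured TCP pose, the force and the opening at its end, in the units of the state.
- monitor.get_obs(): the state, without advancing time (a new reading comes with each control period).
- imaging.camera(name): name is "scene" or "top" or "wrist"; returns a dict with "img" (480x640x3 uint8, red, green, blue), "vfov" (degrees; the focal length in pixels is half the picture's height over the tangent of half this angle, whatever the lens; pixels are square), "cx", "cy" (the principal point, pixels), "origin" and "orientation" of the camera in the world. Camera axes: x right, y down, z forward; pixel columns grow to the right and rows downward; lengths in m; the calibration is good to about 2 mm. A picture is of the moment at which its call begins. There is no depth.
- order.hand_in(): hands the job in, once; it reports no verdict.
Trained networks look in the newest picture that a camera, given by its name, has taken for a name from the list of things; names that differ only in an ending like _2 or _b are one class to them, and where a whole thing is asked for, a point or a joint stands for the part that bears it (a point fixed in the world has none). Each returns a list of dicts, best first, with "confidence" (0 to 1); they miss things now and then, are a little off and sometimes report something else, mostly with a low value. They report only what shows in the picture. A call takes as long as a camera call. They do not tell look-alikes from the thing itself.
- spotter.recognise(camera, thing): "at" ([x, y, z] in m, in the coordinates of the camera as it stood for that picture, good to about 4 mm: the middle of the surface that is visible of it).
- spotter.tip_of(camera, thing): "at" ([x, y, z] in m, in the coordinates of the camera as it stood for that picture, good to about 4 mm: a listed point, or the origin of a listed thing).
The state is a dict: "time_s": time; "q": joint angles; "dq": joint speeds; "joint_efforts": joint torques, N m; "eef_pos": TCP position; "eef_rot": TCP orientation; "wrist_force": force on the tool from outside, world axes, zero at the start; "torque": the same for the moment, N m; "opening": opening from 0.0 (shut) to 1.0 (fully open).
Only numpy, scipy, OpenCV 4.12 (cv2) and the standard library are available. Lean on these libraries where they do the work, as an engineer would, in place of code of your own. Each camera call takes 0.05 s, during which the arm holds its last target. There are 200 camera calls.

TASK

Get the board cradle ready for a circuit board: of the two blue spacer bushes, slide the one whose bore fits down over the cradle's steel post until it sits on the base plate, and put the too-tight one in the white reject tray; let go of both. Then draw the orange sprung jaw out on its telescoping rod until its yellow pointer lines up with the red length mark, and finish while still holding it steady there with the gripper against the spring, so a colleague can lay the board in. Leave the other things on the bench where they are.

Things in the scene. Friction and masses are not known exactly. Their poses are not given: they have to be found in the camera images.
- cradle: Board cradle, fixed: dark plate 270 (x) x 150 (y) x 10 mm. Origin: centre of its underside; x = direction the rod pulls out, z up. Barrel (26 mm dia) along x from -125 to -15 mm at y = -35 mm, axis 45 mm above the bench; fixed orange jaw on its rear end (x = -118 mm, 55 to 95 mm above the bench). A 12 mm rod comes out of the barrel's front with the sliding jaw. Bush post at x = -40, y = +40 mm.
- post_foot (a point): Foot of the upright steel post, on its axis at the top face of the base plate (10 mm above the bench). The post is 14 mm in diameter and 35 mm high, its top 4 mm tapered to 8 mm.
- jaw (a joint): The sprung rod with the jaw on it: how far it has been drawn out of its barrel: 0 sprung home, up to 0.090 m at its stop. The inner spring pulls it home with 3.6 N at 0, rising by 1.2 N per 10 mm (about 10 N at the marks used); it springs back if let go.
- jaw_top (a point): Centre of the top face of the orange sliding jaw on the rod's end, 96 mm above the bench, axes as the cradle's. The jaw is an upright paddle 14 mm thick along cradle x, 30 mm wide along y, 70 mm tall (26 to 96 mm above the bench), so its upper part stands clear above barrel (top 58 mm) and rod (12 mm, axis at 45 mm). Rod home: at x = 30, y = -35 mm of the cradle.
- pointer (a point): Tip of the yellow pointer on the jaw, level with the jaw's middle along the cradle's x and 42 mm to its +y side, 14 mm above the bench, just over the scale.
- mark: Red length mark, a thin line and small block 6 mm high lying on the white scale of the base plate (it cannot be pushed). Origin on the line, on the plate's top face, axes as the cradle's. Lies a different distance along the scale each time, 40 to 75 mm of pull from home. The pointer is at the mark when both have the same cradle x.
- bush_a: Blue plastic spacer bush that fits the post: tube 28 mm outside diameter, 40 mm long, bore 17 mm. Stands upright on the bench, its place swapped at random with the other. Origin at the centre of its lower end, z along its bore.
- bush_b: Blue plastic spacer bush that is too tight: looks the same outside (28 mm diameter, 40 mm long), bore 11 mm, will not go over the post. Stands upright on the bench. Origin at the centre of its lower end, z along its bore.
- tray: White reject tray, open on top, fixed: 120 (x) x 110 (y) x 30 mm high outside, walls 4 mm, floor 4 mm thick. Origin at the centre of its underside.
- jar: Bystander: small flux jar, 38 mm diameter, 36 mm high, origin at the centre of its underside.
- nozzle: Bystander: steel hot-air nozzle, 24 mm diameter, 36 mm high, standing; origin at the centre of its underside.
- driver: Bystander: screwdriver with red handle, 160 mm long, lying; origin at its middle, x along it.
- old_board: Bystander: green circuit board 100 x 160 mm lying flat, origin at the centre of its underside.
- dish: Bystander: white dish, 64 mm diameter, 18 mm high, origin at the centre of its underside.
- cutters: Bystander: blue-handled cutters about 130 mm long, lying; origin at the joint, x towards the tips.
Not all that is in view belongs to the job. Leave any black look-alike of the bush_a alone. Leave any pink look-alike of the bush_b alone.

How it is judged:
On the way, in this order (a step that is already met when the one before it is completed fails the run):
1. the fitting bush sits down on the post and the tight bush lies in the tray, both let go (horizontal distance between bush_a and post_foot below 0.004 m and z of bush_a in the frame of cradle below 0.014 m and angle between bush_a's own z axis and vertical below 0.1 rad and contact force between the fingers and bush_a below 0.1 N and linear speed of each of bush_a, bush_b below 0.02 m/s and x of bush_b in the frame of tray between -0.056 and 0.056 m and y of bush_b in the frame of tray between -0.051 and 0.051 m and z of bush_b in the frame of tray below 0.025 m and contact force between the fingers and bush_b below 0.1 N), for 0.2 s.
2. the gripper holds the jaw with its pointer at the length mark (x of pointer in the frame of mark between -0.005 and 0.005 m and contact force between the fingers and jaw above 3 N and velocity of joint jaw between -0.01 and 0.01 m/s and contact force between each of bush_a, bush_b, jar, nozzle, driver, old_board, dish, cutters and jaw below 0.2 N), for 0.3 s.
At the end, for the whole second after the job is handed in: Gripper holds the jaw still (over 3 N, nothing else touching it), pointer within 5 mm of the red mark along the rod; the fitting bush upright over the post (within 4 mm of its axis, at most 4 mm above the plate); the tight bush rests in the tray; both bushes free of the fingers (all of step 1 and all of step 2); the arm keeps its last pose, push and grip.
It fails at once if another thing on the bench was moved by more than 20 mm (distance of any of jar, nozzle, driver, old_board, dish, cutters from where it was at the start of the episode above 0.02 m).
It also fails if it takes over 64 s, if anything falls off the work surface, if the arm or the gripper's body presses on something with over 40 N, if the wrist force passes 120 N, or if a joint passes its speed limit or range.

## Working session

There is one attempt and no reset: what is moved stays moved. The work goes in short steps, Python scripts to look and compute and a shell command to move; the robot and the scene stay as the last step left them, time stands still between calls to the robot, and variables do not carry over. Pictures are saved under pics/ and viewed, about 8 in all and at most 12, crops included, and the job is handed in when it is done.

```bash
mkdir -p pics; cat > h.py <<'E'
import numpy as np, cv2
from scipy.spatial.transform import Rotation as R
from bench import monitor, imaging, order, spotter, ctrl
def Rm(q): return R.from_quat([q[1],q[2],q[3],q[0]]).as_matrix()
def w(c,p): return np.array(c["origin"])+Rm(c["orientation"])@np.array(p)
def f(c): return c["img"].shape[0]/2/np.tan(np.radians(c["vfov"])/2)
def px(c,P):
    p=Rm(c["orientation"]).T@(np.array(P)-c["origin"]); return np.round([c["cx"]+f(c)*p[0]/p[2],c["cy"]+f(c)*p[1]/p[2]],1)
def onz(c,u,v,z):
    d=Rm(c["orientation"])@np.array([(u-c["cx"])/f(c),(v-c["cy"])/f(c),1]); o=np.array(c["origin"]); return o+d*(z-o[2])/d[2]
def save(n,c,box=None,s=1):
    i=c["img"][:,:,::-1]
    if box: i=i[box[1]:box[3],box[0]:box[2]]
    cv2.imwrite("pics/"+n,cv2.resize(i,None,fx=s,fy=s,interpolation=cv2.INTER_CUBIC))
E
python3 - <<'E'
from h import *
np.set_printoptions(precision=4,suppress=True)
for cam in("top","scene"):
    c=imaging.camera(cam); save(cam+"0.png",c)
    print(cam,c["origin"],c["orientation"],c["vfov"])
    for t in ["cradle","post_foot","jaw_top","pointer","mark","bush_a","tray","jar","nozzle"]:
        for r in spotter.tip_of(cam,t)[:4]:
            P=w(c,r["at"]); print(t,round(r["confidence"],2),P,px(c,P))
E
```

```text
top [0.4736 0.1103 1.2685] [ 0.0251 -0.7014  0.7117 -0.0298] 52.98670075663383
cradle 0.56 [ 0.5896 -0.1661  0.0012] [431.6 234.1]
post_foot 0.69 [ 0.6319 -0.1318  0.0099] [418.8 218. ]
jaw_top 0.71 [ 0.5449 -0.1911  0.0943] [450.5 248.6]
jaw_top 0.65 [0.7564 0.1687 0.0023] [304.3 173.6]
pointer 0.81 [ 0.5856 -0.1943  0.0138] [443.4 235. ]
mark 0.39 [ 0.5723 -0.2605  0.0128] [468.7 239.8]
mark 0.39 [ 0.5858 -0.1945  0.0144] [443.5 234.9]
bush_a 0.62 [0.5156 0.128  0.0012] [320.8 263.7]
bush_a 0.56 [0.455  0.2596 0.005 ] [270.7 287.6]
bush_a 0.53 [0.456  0.1318 0.001 ] [319.7 286.5]
bush_a 0.5 [0.4093 0.2023 0.002 ] [292.9 304.9]
tray 0.87 [ 0.6049  0.2362 -0.0007] [279.5 230.6]
tray 0.4 [0.7596 0.1665 0.0037] [305.1 172.3]
jar 0.54 [ 0.5845  0.4305 -0.0014] [206.  239.4]
nozzle 0.57 [ 0.3101  0.2602 -0.0005] [271.  343.6]
nozzle 0.49 [ 0.4475  0.1311 -0.0006] [320.  289.7]
scene [ 1.3554 -0.0008  0.5955] [-0.3679  0.657   0.5703 -0.3284] 51.73841116740986
cradle 0.61 [ 0.586  -0.1676  0.    ] [179.6 312. ]
post_foot 0.71 [ 0.6318 -0.1284  0.0105] [198.  321.2]
post_foot 0.71 [0.5831 0.4305 0.0028] [479.1 282.3]
jaw_top 0.96 [ 0.542  -0.1888  0.0996] [162.2 256.5]
jaw_top 0.41 [ 0.5855 -0.1684 -0.0001] [179.1 311.9]
pointer 0.92 [ 0.5832 -0.1979  0.0158] [162. 306.]
pointer 0.44 [ 0.8005 -0.042  -0.0024] [247.7 391.7]
mark 0.4 [ 0.5757 -0.2583  0.0128] [130.  307.8]
bush_a 0.68 [0.4527 0.2561 0.0052] [380.1 254.5]
bush_a 0.59 [0.5234 0.1329 0.0034] [330.3 278.1]
bush_a 0.54 [0.4534 0.131  0.0029] [324.4 260.2]
bush_a 0.54 [0.408  0.1965 0.0027] [349.8 247.2]
tray 0.81 [0.6138 0.2289 0.001 ] [386.4 301.3]
jar 0.74 [0.5812 0.43   0.0007] [478.4 282.7]
nozzle 0.53 [0.3082 0.2612 0.0075] [367.9 222.6]
```

View pics/top0.png

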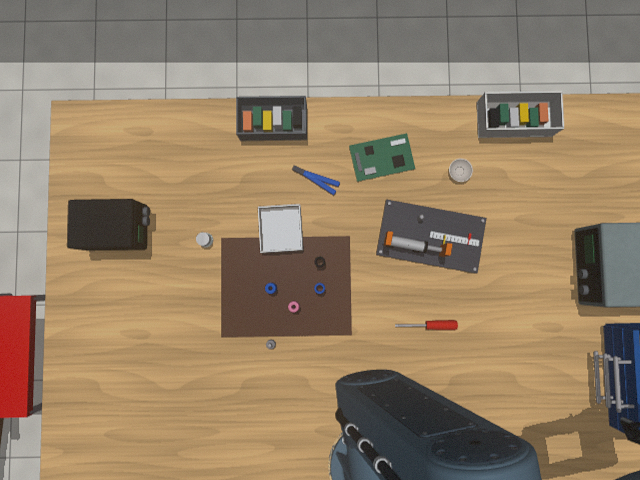

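View pics/scene0.png

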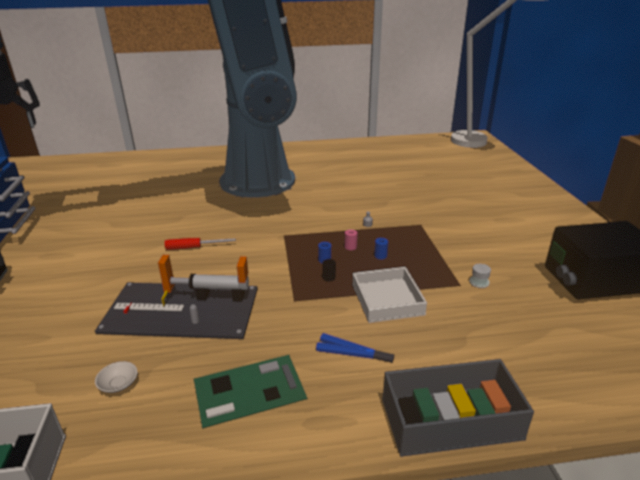

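```bash
python3 - <<'E'
from h import *
c=imaging.camera("top")
i=c["img"][:,:,::-1]
a=cv2.resize(i[250:322,250:346],(800,600),interpolation=cv2.INTER_CUBIC)[:,:]
b=cv2.resize(i[195:279,375:495],None,fx=6.6,fy=6.6,interpolation=cv2.INTER_CUBIC)
a=cv2.resize(a,(400,300));b=cv2.resize(b,(400,280))
o=np.zeros((600,400,3),np.uint8);o[:300]=a;o[300:580]=b
cv2.imwrite("pics/crop1.png",cv2.resize(o,(400,600)))
# cradle yaw
post=np.array([.6318,-.1301]);jaw=np.array([.5435,-.190]);ptr=np.array([.5844,-.196])
d=jaw-post; print(np.degrees(np.arctan2(d[1],d[0])-np.arctan2(-.075,.07)))
d=ptr-post; print(np.degrees(np.arctan2(d[1],d[0])-np.arctan2(-.033,.07)))
hsv=cv2.cvtColor(i,cv2.COLOR_BGR2HSV)
def blob(lo,hi,z,box):
    m=cv2.inRange(hsv,lo,hi);mm=np.zeros_like(m);x0,y0,x1,y1=box;mm[y0:y1,x0:x1]=m[y0:y1,x0:x1]
    n,_,s,ce=cv2.connectedComponentsWithStats(mm)
    for k in range(1,n):
        if s[k][4]>5: print(s[k],ce[k],onz(c,*ce[k],z))
print("red");blob((0,120,100),(5,255,255),.013,(375,195,495,279));
print("yel");blob((24,120,120),(34,255,255),.014,(375,195,495,279))
print("or");blob((7,150,120),(18,255,255),.095,(375,195,495,279))
print("blue");blob((105,120,50),(125,255,255),.04,(250,250,346,322))
E
```

```text
-98.87330604795585
-100.48586371599127
red
[468 233   4   7  17] [469.29411765 235.88235294] [ 0.58245746 -0.26241974  0.013     ]
yel
[443 236   3   7   9] [444.11111111 238.44444444] [ 0.57658215 -0.19581888  0.014     ]
or
[386 231   7  14  75] [388.77333333 237.52      ] [ 0.57414669 -0.04046945  0.095     ]
[445 243   7  13  67] [448.23880597 248.82089552] [ 0.54432785 -0.18531617  0.095     ]
blue
[265 283  11  11  87] [270.09195402 287.82758621] [0.45502126 0.25703481 0.04      ]
[314 283  11  11  58] [319.12068966 288.12068966] [0.4524201  0.13261436 0.04      ]
```

View pics/crop1.png

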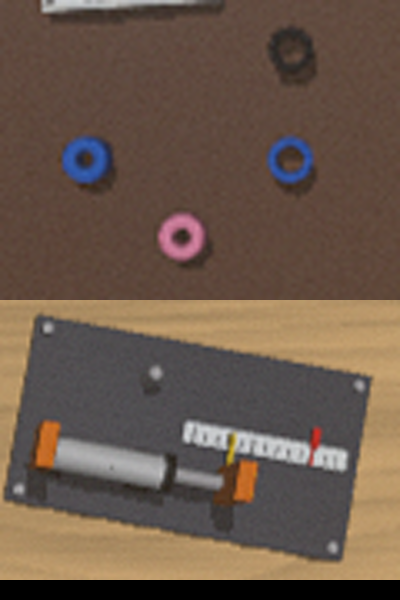

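```bash
python3 - <<'E'
from h import *
o=monitor.get_obs(); print(o["time_s"],o["eef_pos"],Rm(o["eef_rot"]).round(3),o["opening"],ctrl.tcp_to_grasp)
E
python3 -m pendant '[[[22,56,0,0,85],[22,56,0,0,85],[22,56,0,0,85],[22,56,0,0,85],[22,56,0,0,85],[22,56,0,0,85],[22,56,0,0,85],[22,56,0,0,85]]]'
```

```text
1.05 [ 0.1851561  -0.54436617  0.23127517] [[ 0.947  0.322  0.   ]
 [ 0.322 -0.947  0.   ]
 [ 0.    -0.    -1.   ]] 1.0029684917608686 0.0187
time_s: 2.05
eef_pos: [0.3617, -0.0947, 0.2318]
eef_rot: [0.001, 0.987, 0.163, 0.001]
wrist_force: [1.3, -0.7, 0.1]
opening: 0.998
```

```bash
python3 -m pendant '[[[23,56,-10,-10,85],[23,56,-20,-10,60],[23,56,-20,-10,60],[23,57,-20,0,60],[0,0,-10,0,60],[0,0,0,0,60]]]'
python3 - <<'E'
from h import *
c=imaging.camera("wrist"); save("w1.png",c)
o=monitor.get_obs(); print(o["eef_pos"],Rm(o["eef_rot"]).round(3)[:,1],o["opening"])
for r in spotter.tip_of("wrist","bush_a")[:4]:
    P=w(c,r["at"]); print(round(r["confidence"],2),P.round(4),px(c,P))
E
```

```text
time_s: 2.8
eef_pos: [0.4406, 0.0945, 0.1605]
eef_rot: [0.0, 0.999, -0.052, -0.001]
wrist_force: [-0.8, -0.1, -0.4]
opening: 0.699
[0.44117267 0.093857   0.16129055] [-0.105 -0.994  0.   ] 0.7032909600024114
0.86 [ 0.5229  0.1316 -0.0006] [248.5 102.5]
0.81 [ 0.4526  0.1318 -0.0006] [262.7 203.4]
0.7 [ 0.459   0.2596 -0.0037] [ 90.6 211.7]
```

View pics/w1.png

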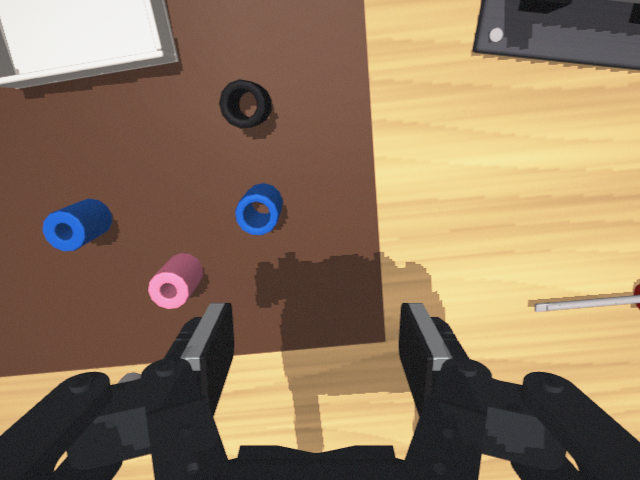

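```bash
python3 - <<'E'
from h import *
c=imaging.camera("wrist")
hsv=cv2.cvtColor(c["img"],cv2.COLOR_RGB2HSV)
m=cv2.inRange(hsv,(105,150,130),(125,255,255))
n,l,s,ce=cv2.connectedComponentsWithStats(m)
for k in range(1,n):
    if s[k][4]>200: print(s[k],ce[k],onz(c,*ce[k],.04))
print(onz(c,259,215,.04),onz(c,64,230,.04))
E
python3 -m pendant '[[[6,19,-10,-5,60],[5.5,19,-30,0,60],[0,0,-40,0,60],[0,0,-40,0,60],[0,0,-29,0,60],[0,0,0,0,60]]]'
python3 -m pendant '[[[0,0,0,0,20],[0,0,0,0,20],[0,0,0,0,20],[0,0,0,0,20]]]'
```

```text
[234 195  43  42 843] [255.21945433 215.75088968] [0.45472278 0.13077853 0.04      ]
[  43  213   42   40 1082] [ 63.92606285 232.85674677] [0.45664382 0.25537361 0.04      ]
[0.45495377 0.12830643 0.04      ] [0.45851214 0.25478955 0.04      ]
time_s: 3.7
eef_pos: [0.4517, 0.1312, 0.0113]
eef_rot: [0.0, 0.995, -0.097, -0.002]
wrist_force: [0.0, -0.2, -0.4]
opening: 0.701
time_s: 4.2
eef_pos: [0.4548, 0.1322, 0.0145]
eef_rot: [-0.0, 0.995, -0.096, 0.002]
wrist_force: [-0.3, -0.6, 6.1]
opening: 0.312
```

```bash

python3 -m pendant '[[[0,0,40,0,20],[0,0,50,0,20],[15,-43,40,0,20],[18,-44,5,0,20],[18,-44,0,0,20],[18,-44,0,0,20],[18,-44,0,0,20],[18,-43,0,0,20]]]'
python3 -m pendant '[[[0,0,0,0,20]]]'
python3 - <<'E'
from h import *
c=imaging.camera("wrist"); save("w2.png",c)
o=monitor.get_obs(); print(o["eef_pos"],Rm(o["eef_rot"]).round(3)[:,1],o["opening"])
for t in ["post_foot","pointer","mark","cradle","jaw_top","bush_a"]:
  for r in spotter.tip_of("wrist",t)[:2]:
    P=w(c,r["at"]); print(t,round(r["confidence"],2),P.round(4),px(c,P))
print(px(c,o["eef_pos"]))
E
```

```text
time_s: 5.2
eef_pos: [0.559, -0.1314, 0.1491]
eef_rot: [0.0, 0.995, -0.096, 0.001]
wrist_force: [0.3, 0.1, 0.1]
opening: 0.311
time_s: 5.32
eef_pos: [0.5595, -0.133, 0.149]
eef_rot: [0.001, 0.995, -0.098, 0.002]
wrist_force: [0.4, 0.6, 0.2]
opening: 0.308
[ 0.55854914 -0.13102958  0.14853422] [-0.194 -0.981  0.   ] 0.30652707656365946
post_foot 0.74 [ 0.6355 -0.1314  0.0078] [289.6 109.6]
pointer 0.92 [ 0.5896 -0.1975  0.0141] [404.2 161.6]
pointer 0.7 [ 0.5436 -0.1846  0.0939] [422.9 276.8]
mark 0.97 [ 0.575  -0.2618  0.0104] [503.4 163.6]
mark 0.49 [ 0.5593 -0.1338  0.1368] [317.5 304.8]
cradle 0.86 [ 0.5866 -0.1656  0.0013] [354.6 173. ]
jaw_top 0.8 [ 0.546  -0.1859  0.0959] [425.9 273.4]
bush_a 0.98 [ 0.5565 -0.1306  0.1378] [311.  313.5]
[310.7 321.7]
```

View pics/w2.png

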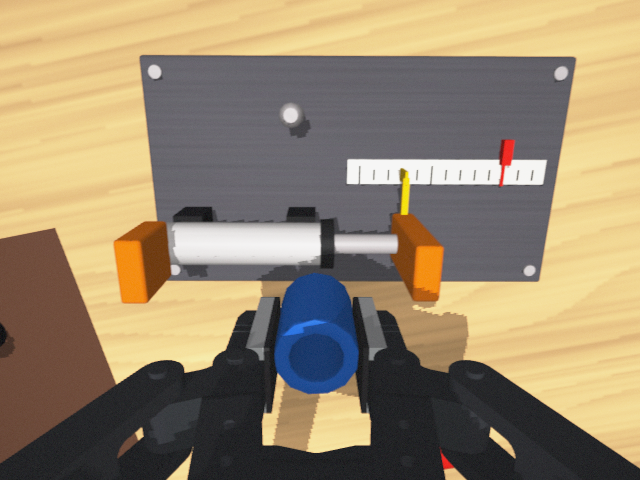

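```bash
cat > cr.py <<'E'
from h import *
from scipy.optimize import least_squares
def fit(c,pts):
    A=np.array([p[0] for p in pts],float);U=np.array([p[1] for p in pts],float)
    def W(s,a):
        C,S=np.cos(s[2]),np.sin(s[2]);return np.array([s[0]+C*a[0]-S*a[1],s[1]+S*a[0]+C*a[1],a[2]])
    g=lambda s:np.concatenate([px(c,W(s,a))-u for a,u in zip(A,U)])
    s=least_squares(g,[.587,-.166,-1.76],x_scale=[.01,.01,.1],diff_step=1e-3).x
    return s,g(s).reshape(-1,2),lambda a:W(s,a)
E
python3 - <<'E'
from cr import *
c=imaging.camera("wrist")
s,r,W=fit(c,[((-.135,.075,.01),(140,57)),((.135,.075,.01),(575,58)),((.135,-.075,.01),(541,281)),((-.04,.04,.045),(290,115))])
print(s,np.degrees(s[2]),r.round(1)); print("post",W((-.04,.04,.045)),onz(c,290,115,.045))
C,S=np.cos(s[2]),np.sin(s[2])
for n,u,z in(("ptr",(405,172),.014),("mark",(503,183),.0105),("jaw",(428,253),.096)):
    P=onz(c,*u,z)[:2]-s[:2]; print(n,np.array([C*P[0]+S*P[1],-S*P[0]+C*P[1]]))
o=monitor.get_obs();print(o["eef_pos"],o["time_s"],np.array(o["eef_pos"])-W((-.04,.04,.045)))
# bush rim pixel check: top rim at z = tcp+.0255, bottom z=tcp-.0145
for dz in(.0255,-.0145):
    P=np.array(o["eef_pos"])+[0,0,dz]; print(dz,px(c,P),[px(c,P+.014*np.array([np.cos(t),np.sin(t),0])) for t in(0,np.pi/2,np.pi,-np.pi/2)])
E
```

```text
[ 0.58238515 -0.15925831 -1.76257516] -100.98811786785367 [[-4.4 -1. ]
 [ 4.7 -1.7]
 [ 0.2  3.2]
 [-0.4  2.2]]
post [ 0.62927603 -0.12761585  0.045     ] [ 0.63039858 -0.12810825  0.045     ]
ptr [0.03227191 0.00528636]
mark [ 0.09818355 -0.00243934]
jaw [ 0.02861909 -0.02178732]
[ 0.55789652 -0.12855008  0.14761273] 5.725 [-0.07137952 -0.00093422  0.10261273]
0.0255 [315.6 357.6] [array([306.9, 318.2]), array([272.1, 365. ]), array([323.9, 394.7]), array([359.6, 350.2])]
-0.0145 [315.7 302. ] [array([308.9, 270.2]), array([281.8, 307.9]), array([322.1, 332.3]), array([349.9, 295.9])]
```

```bash

python3 -m pendant '[[[36,1,0,0,20],[36.5,1,0,0,20],[0,0,-40,0,20],[0,0,-41,0,20],[0,0,0,0,20]]]'
python3 - <<'E'
from h import *
c=imaging.camera("wrist"); save("w3.png",c,(160,160,480,400),2.5)
P=np.mean([monitor.get_obs()["eef_pos"] for _ in range(5)],0); print(P)
for z in(.054,): print([px(c,[P[0]+.014*np.cos(t),P[1]+.014*np.sin(t),z]) for t in np.arange(0,6.28,np.pi/2)])
print("post top centre px",[px(c,[x,y,.045]) for x,y in((.6304,-.1281),(.6304,-.1301),(.6335,-.129))])
E
```

```text
time_s: 6.35
eef_pos: [0.6279, -0.1259, 0.0629]
eef_rot: [-0.001, 0.995, -0.096, -0.003]
wrist_force: [-0.6, 0.3, 0.6]
opening: 0.312
[ 0.62955111 -0.12668817  0.06550485]
[array([309.5, 271.4]), array([281.5, 310.3]), array([323.2, 335.3]), array([351.9, 298. ])]
post top centre px [array([319.5, 291.9]), array([324.3, 291. ]), array([320.3, 284.6])]
```

View pics/w3.png

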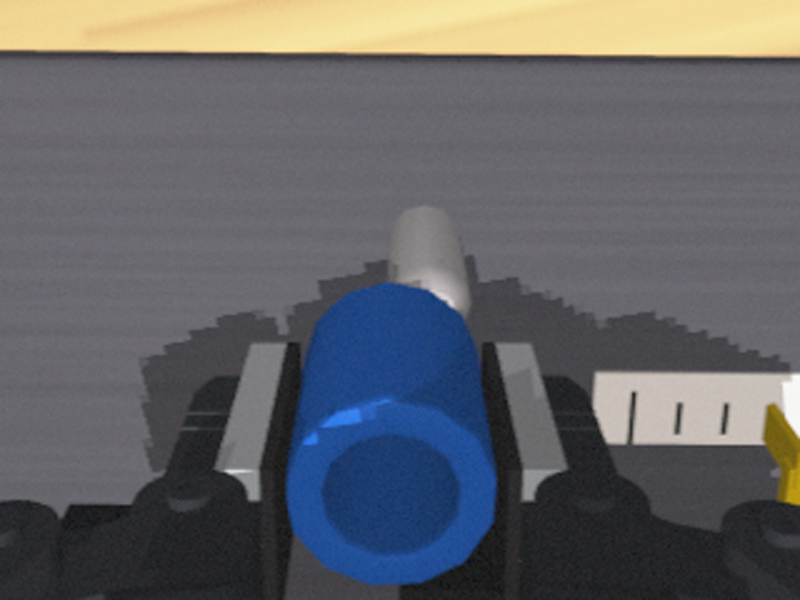

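```bash
python3 - <<'E'
from h import *
from scipy.optimize import least_squares
c=imaging.camera("wrist")
R_=Rm(c["orientation"])
def sil(x,y,z,r=.007):
    return np.array([px(c,[x+r*np.cos(t),y+r*np.sin(t),z]) for t in np.linspace(0,6.283,90)])
def g(s):
    b=sil(*s,.010); m=sil(*s,.041); t=sil(*s,.025)
    return [b[:,1].min()-242.8, m[:,0].max()-348.3, b[:,0].min()-315.6,b[:,0].max()-345]
k=least_squares(g,[.631,-.129],x_scale=.01,diff_step=1e-3); print(k.x,np.round(k.fun,1))
g2=lambda s:(lambda q:[q[:,1].min()-273.5,q[:,0].min()-284.5,q[:,0].max()-347.5])(sil(s[0],s[1],.053,.014))
k2=least_squares(g2,[.63,-.128],x_scale=.01,diff_step=1e-3);print("bush bottom",k2.x,np.round(k2.fun,1)); print(k.x-k2.x)
g3=lambda s:(lambda q:[q[:,1].max()-393.5,q[:,0].min()-275,q[:,0].max()-358])(sil(s[0],s[1],.093,.014))
k3=least_squares(g3,[.63,-.128],x_scale=.01,diff_step=1e-3);print("bush top",k3.x,np.round(k3.fun,1))
E
```

```text
[ 0.63304092 -0.1345707 ] [ 0.   0.5  0.2 -0.8]
bush bottom [ 0.62874035 -0.12674112] [ 0.  -3.5  3.5]
[ 0.00430057 -0.00782958]
bush top [ 0.63175786 -0.12750501] [ 0.2 -3.9  4. ]
```

```bash

python3 -m pendant '[[[3.5,-7,0,0,20],[0,0,0,0,20]]]'
python3 - <<'E'
from h import *
c=imaging.camera("wrist"); save("w4.png",c,(160,160,480,400),2.5)
print(np.mean([monitor.get_obs()["eef_pos"] for _ in range(5)],0))
E
```

```text
time_s: 6.7
eef_pos: [0.6355, -0.1357, 0.0685]
eef_rot: [0.001, 0.995, -0.096, 0.002]
wrist_force: [-1.0, -0.6, 0.1]
opening: 0.304
[ 0.63504395 -0.13535523  0.06801479]
```

View pics/w4.png

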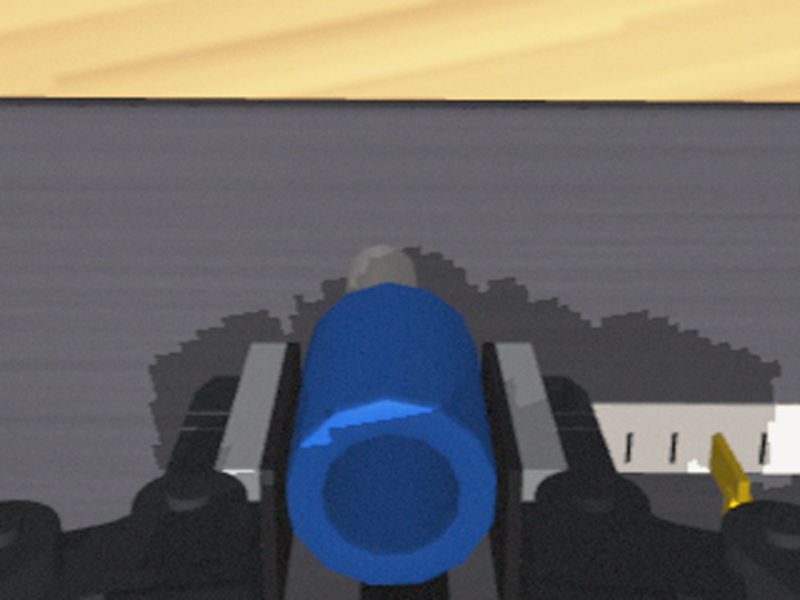

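```bash
python3 - <<'E'
from h import *
from scipy.optimize import least_squares
c=imaging.camera("wrist")
def sil(x,y,z,r=.007):
    return np.array([px(c,[x+r*np.cos(t),y+r*np.sin(t),z]) for t in np.linspace(0,6.283,90)])
def ft(z,r,fn,tg):
    k=least_squares(lambda s:fn(sil(*s,z,r))-np.array(tg),[.633,-.132],x_scale=.01,diff_step=1e-3);print(k.x,np.round(k.fun,1));return k.x
lo=lambda q:np.array([q[:,1].min(),q[:,0].min(),q[:,0].max()])
hi=lambda q:np.array([q[:,1].max(),q[:,0].min(),q[:,0].max()])
p=ft(.010,.007,lo,[258,298.8,326.8]); b=ft(.0535,.014,lo,[273.5,284.5,347.5]); t=ft(.0935,.014,hi,[393.5,275,358])
print(p-b,p-t)
E
```

```text
[ 0.63181393 -0.13336871] [ 0.   0.1 -0.1]
[ 0.63338451 -0.13526296] [ 0.2 -3.1  3. ]
[ 0.63563358 -0.13574498] [ 0.3 -3.4  2.9]
[-0.00157058  0.00189424] [-0.00381965  0.00237626]
```

```bash

python3 -m pendant '[[[-2,2,0,0,20],[0,0,-4,0,20],[0,0,-4,0,20],[0,0,-3,0,20],[0,0,-3,0,20],[0,0,0,0,20]]]'
```

```text
time_s: 7.55
eef_pos: [0.632, -0.1325, 0.052]
eef_rot: [-0.0, 0.995, -0.096, -0.0]
wrist_force: [-0.3, 0.4, -1.3]
opening: 0.31
```

```bash

python3 -m pendant '[[[0,0,-6,0,20],[0,0,-7,0,20],[0,0,-7,0,20],[0,0,-5,0,20],[0,0,0,0,20]]]'
```

```text
time_s: 8.18
eef_pos: [0.6319, -0.1326, 0.0268]
eef_rot: [-0.0, 0.995, -0.096, -0.0]
wrist_force: [0.4, 0.8, -1.4]
opening: 0.31
```

```bash

python3 -m pendant '[[[0,0,-2,0,20],[0,0,-2,0,20],[0,0,0,0,20]]]'
```

```text
time_s: 8.55
eef_pos: [0.6321, -0.1325, 0.0245]
eef_rot: [0.0, 0.995, -0.096, -0.0]
wrist_force: [-4.0, 1.5, 7.6]
opening: 0.311
```

```bash

python3 -m pendant '[[[0,0,0,0,55],[0,0,0,0,55],[0,0,30,0,55],[0,0,50,0,55],[-30,0,45,0,55],[-40,0,0,0,55],[0,0,0,0,55]]]'
python3 - <<'E'
from h import *
c=imaging.camera("wrist"); save("w5.png",c)
print(np.mean([monitor.get_obs()["eef_pos"] for _ in range(5)],0))
for t in ["post_foot","pointer","mark","jaw_top","bush_a"]:
  for r in spotter.tip_of("wrist",t)[:1]:
    P=w(c,r["at"]); print(t,round(r["confidence"],2),P.round(4),px(c,P))
E
```

```text
time_s: 9.43
eef_pos: [0.5599, -0.1321, 0.1483]
eef_rot: [-0.0, 0.995, -0.097, -0.001]
wrist_force: [-0.4, -0.6, -0.2]
opening: 0.648
[ 0.56135322 -0.13245064  0.14843497]
post_foot 0.73 [ 0.633  -0.1344  0.0079] [297.1 111.8]
pointer 0.71 [ 0.5864 -0.1961  0.0154] [405.4 167. ]
mark 0.95 [ 0.574  -0.2614  0.0081] [504.  164.9]
jaw_top 0.87 [ 0.5426 -0.1831  0.0957] [423.6 281.4]
bush_a 0.71 [ 0.6307 -0.1313  0.0125] [292.7 116.7]
```

View pics/w5.png

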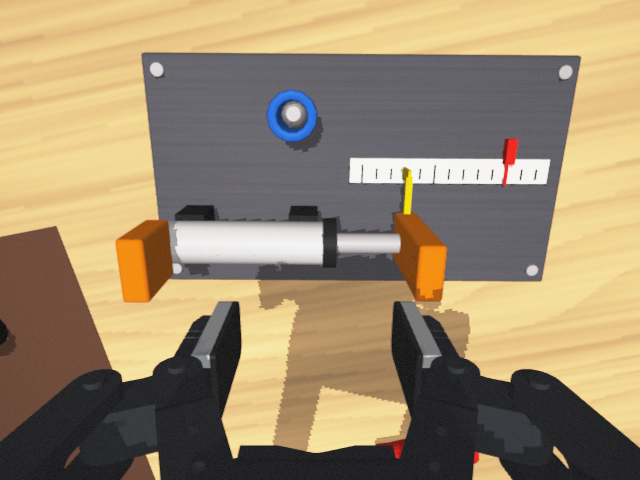

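```bash

python3 -m pendant '[[[-13,48,0,0,50],[-13,48,0,0,50],[-13,49,0,0,50],[-13,49,0,0,50],[-13,49,0,0,50],[-13,49,0,0,50],[-13,49,0,0,50],[-14,48,0,0,50]]]'
python3 -m pendant '[[[0,0,-30,0,50],[0,0,-10,0,50]]]'
python3 - <<'E'
from h import *
c=imaging.camera("wrist")
print(np.mean([monitor.get_obs()["eef_pos"] for _ in range(5)],0))
print(px(c,[.455,.257,.04]))
for r in spotter.tip_of("wrist","bush_b")[:4]:
    P=w(c,r["at"]); print(round(r["confidence"],2),P.round(4),px(c,P))
hsv=cv2.cvtColor(c["img"],cv2.COLOR_RGB2HSV)
m=cv2.inRange(hsv,(105,150,130),(125,255,255))
n,l,s,ce=cv2.connectedComponentsWithStats(m)
for k in range(1,n):
    if s[k][4]>100: print(s[k],ce[k],onz(c,*ce[k],.04))
E
```

```text
time_s: 10.72
eef_pos: [0.457, 0.2584, 0.1483]
eef_rot: [-0.0, 0.995, -0.096, 0.0]
wrist_force: [0.0, -0.2, -0.5]
opening: 0.584
time_s: 10.98
eef_pos: [0.4558, 0.257, 0.1065]
eef_rot: [0.001, 0.995, -0.095, -0.001]
wrist_force: [0.2, 0.5, 0.0]
opening: 0.583
[0.45570959 0.25624835 0.10586879]
[315.5 259.6]
0.83 [ 0.4108  0.1974 -0.0011] [420.7 284.7]
0.59 [ 0.4589  0.2587 -0.0028] [311.6 230.2]
[ 291  231   51   50 1678] [316.0727056  255.33790226] [0.45727091 0.25626885 0.04      ]
```

```bash

python3 -m pendant '[[[1,0,-40,0,50],[0,0,-40,0,50],[0,0,-12,0,50],[0,0,0,0,20],[0,0,0,0,20],[0,0,0,0,20],[0,0,0,0,20]]]'
python3 -m pendant '[[[0,0,40,0,20],[0,0,40,0,20],[30,-3,20,0,20],[40,-6,0,0,20],[40,-6,0,0,20],[40,-6,0,0,20],[0,0,0,0,20]]]'
```

```text
time_s: 11.95
eef_pos: [0.459, 0.2568, 0.0176]
eef_rot: [-0.0, 0.995, -0.096, 0.001]
wrist_force: [-0.4, -0.6, 4.8]
opening: 0.297
time_s: 12.82
eef_pos: [0.6104, 0.2345, 0.1165]
eef_rot: [-0.0, 0.995, -0.097, 0.001]
wrist_force: [-0.0, 0.5, -0.1]
opening: 0.298
```

```bash

python3 -m pendant '[[[0,0,-40,0,20],[0,0,-35,0,20],[0,0,-16,0,20],[0,0,-3,0,20],[0,0,0,0,20]]]'
python3 -m pendant '[[[0,0,0,0,50],[0,0,0,0,50],[0,0,0,0,50],[0,0,30,0,50],[0,0,50,0,50],[0,0,45,0,50]]]'
python3 - <<'E'
from h import *
c=imaging.camera("wrist");
for t in("bush_b","tray"):
  for r in spotter.tip_of("wrist",t)[:3]:
    P=w(c,r["at"]); print(t,round(r["confidence"],2),P.round(4))
E
```

```text
time_s: 13.45
eef_pos: [0.6086, 0.2358, 0.0235]
eef_rot: [-0.0, 0.995, -0.096, 0.001]
wrist_force: [-0.7, -0.5, 0.1]
opening: 0.295
time_s: 14.2
eef_pos: [0.6081, 0.2354, 0.149]
eef_rot: [-0.0, 0.995, -0.096, 0.0]
wrist_force: [1.2, -0.5, 0.4]
opening: 0.581
bush_b 0.93 [ 0.6106  0.2397 -0.0024]
bush_b 0.68 [ 0.5249  0.1299 -0.0025]
bush_b 0.53 [ 0.4123  0.2028 -0.0073]
tray 0.68 [ 0.6085  0.2334 -0.0016]
```

```bash

python3 -m pendant '[[[-7,-52,0,0,50],[-8,-53,0,0,50],[-8,-53,0,0,50],[-8,-53,0,0,50],[-8,-53,0,0,50],[-8,-53,0,0,50],[-8,-53,0,0,50],[-8,-52,0,0,50]]]'
python3 -m pendant '[[[0,0,-10,0,50],[0,0,0,0,50]]]'
python3 - <<'E'
from h import *
c=imaging.camera("wrist"); save("w6.png",c)
P=np.mean([monitor.get_obs()["eef_pos"] for _ in range(5)],0);print(P,monitor.get_obs()["eef_rot"])
for t in ["pointer","mark","jaw_top","bush_a"]:
  for r in spotter.tip_of("wrist",t)[:1]:
    Q=w(c,r["at"]); print(t,round(r["confidence"],2),Q.round(4),px(c,Q))
print(px(c,[.545,-.187,.096]),px(c,[P[0],P[1],.096]))
E
```

```text
time_s: 15.35
eef_pos: [0.5438, -0.1878, 0.146]
eef_rot: [-0.0, 0.995, -0.096, -0.001]
wrist_force: [0.1, -0.4, -0.2]
opening: 0.585
time_s: 15.6
eef_pos: [0.5436, -0.1856, 0.1352]
eef_rot: [-0.001, 0.995, -0.097, -0.002]
wrist_force: [0.3, 0.5, -0.3]
opening: 0.586
[ 0.54414172 -0.18511316  0.13586317] [-8.68287824e-04  9.95385201e-01 -9.59459832e-02 -1.38422338e-03]
pointer 0.59 [ 0.5858 -0.1928  0.0128] [314.3 161.5]
mark 0.7 [ 0.5764 -0.2642  0.0101] [430.6 153.6]
jaw_top 0.82 [ 0.5447 -0.1837  0.0948] [311.2 275.8]
bush_a 0.77 [ 0.6315 -0.1324  0.0146] [198.6 105. ]
[318.2 275. ] [314.5 277.4]
```

View pics/w6.png

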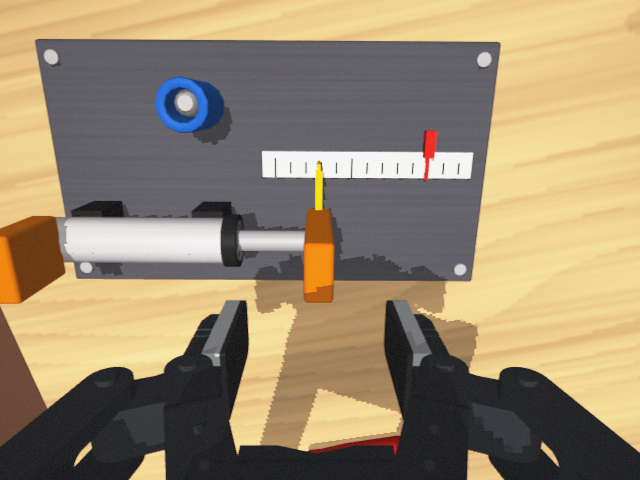

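```bash

python3 -m pendant '[[[1,-1,-30,0,50],[0,0,-30,0,50],[0,0,-13,0,50],[0,0,0,0,50]]]'
python3 -m pendant '[[[0,0,0,0,5],[0,0,0,0,5],[0,0,0,0,5],[0,0,0,0,5],[0,0,0,0,5]]]'
```

```text
time_s: 16.35
eef_pos: [0.5457, -0.1868, 0.0638]
eef_rot: [-0.0, 0.995, -0.096, -0.001]
wrist_force: [-0.1, -0.2, -0.3]
opening: 0.587
time_s: 16.98
eef_pos: [0.547, -0.1874, 0.0658]
eef_rot: [-0.0, 0.995, -0.096, 0.001]
wrist_force: [-0.6, 3.4, 6.2]
opening: 0.155
```

```bash

python3 -m pendant '[[[-2,-10,0,0,5],[-2,-10,0,0,5],[-2,-10,0,0,5],[-2,-10,0,0,5],[-1.8,-9.5,0,0,5],[-1.7,-9.4,0,0,5],[0,0,0,0,5],[0,0,0,0,5]]]'
python3 - <<'E'
from h import *
c=imaging.camera("wrist"); save("w7.png",c,(160,40,560,340),2)
print(np.mean([monitor.get_obs()["eef_pos"] for _ in range(5)],0))
d=np.array([np.cos(np.radians(-101)),np.sin(np.radians(-101)),0]);q=[]
for t in ["pointer","mark","jaw_top"]:
  for r in spotter.tip_of("wrist",t)[:1]:
    Q=w(c,r["at"]); q.append(Q);print(t,round(r["confidence"],2),Q.round(4),px(c,Q))
print((q[1]-q[0])@d)
E
```

```text
time_s: 17.98
eef_pos: [0.5355, -0.2447, 0.0658]
eef_rot: [-0.001, 0.995, -0.096, 0.001]
wrist_force: [0.6, 10.3, 9.3]
opening: 0.153
[ 0.53545816 -0.24453072  0.06581117]
pointer 0.9 [ 0.5764 -0.2528  0.016 ] [316.2 184.4]
mark 0.66 [ 0.5774 -0.2632  0.0093] [337.6 175.7]
jaw_top 0.82 [ 0.5317 -0.2433  0.0949] [313.  375.4]
0.009985347726517452
```

View pics/w7.png

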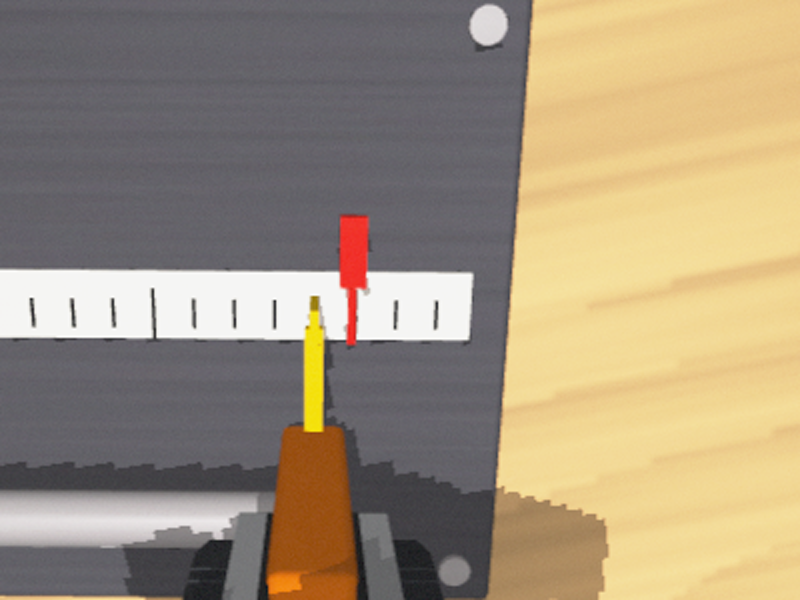

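```bash
python3 - <<'E'
from h import *
c=imaging.camera("wrist")
d=np.array([np.cos(np.radians(-101)),np.sin(np.radians(-101)),0])
print((onz(c,335.9,195,.0105)-onz(c,317.2,190,.014))@d*1e3)
E
python3 -m pendant '[[[-0.8,-4.2,0,0,5],[-0.8,-4.2,0,0,5],[0,0,0,0,5],[0,0,0,0,5]]]'
python3 - <<'E'
from h import *
c=imaging.camera("wrist"); save("w8.png",c,(160,40,560,340),2)
print(np.mean([monitor.get_obs()["eef_pos"] for _ in range(5)],0))
E
```

```text
8.80571032792205
time_s: 18.73
eef_pos: [0.5338, -0.2526, 0.0658]
eef_rot: [-0.002, 0.995, -0.096, 0.001]
wrist_force: [1.0, 12.0, 10.8]
opening: 0.157
[ 0.53383485 -0.25258458  0.06579719]
```

View pics/w8.png

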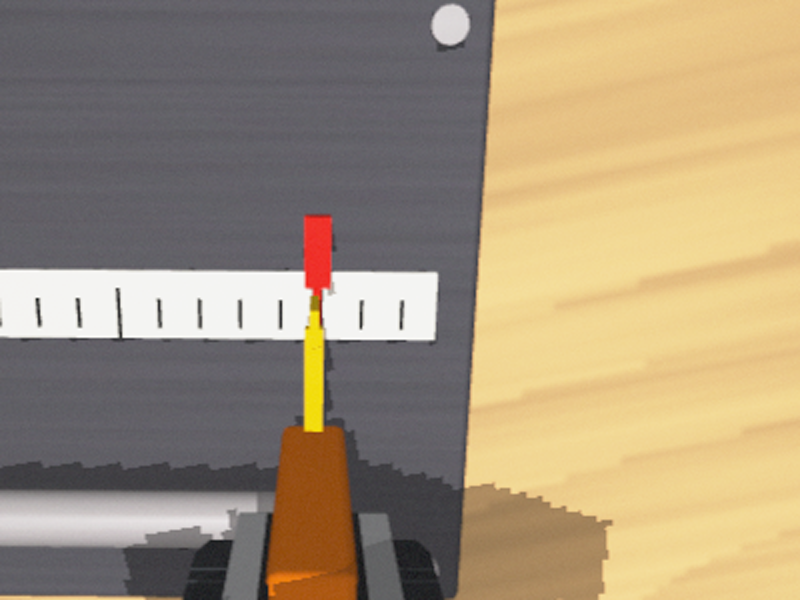

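```bash
python3 -m pendant '[[[0,0,0,0,5],[0,0,0,0,5],[0,0,0,0,5],[0,0,0,0,5],[0,0,0,0,5]]]'
python3 - <<'E'
from h import *
for cam in("top","scene"):
  c=imaging.camera(cam)
  for t in("bush_a","bush_b","pointer","mark"):
    for r in spotter.tip_of(cam,t)[:4]: print(cam,t,round(r["confidence"],2),w(c,r["at"]).round(3))
c=imaging.camera("wrist")
hsv=cv2.cvtColor(c["img"],cv2.COLOR_RGB2HSV)
for lo,hi in(((0,180,180),(4,255,255)),((26,180,150),(34,255,255))):
  m=cv2.inRange(hsv,lo,hi)[:250]; print(np.argwhere(m).mean(0))
order.hand_in()
E
```

```text
time_s: 19.4
eef_pos: [0.5339, -0.2525, 0.0658]
eef_rot: [-0.002, 0.995, -0.096, 0.001]
wrist_force: [-0.3, 12.6, 9.8]
opening: 0.154
top bush_a 0.62 [0.606 0.237 0.007]
top bush_a 0.58 [0.517 0.128 0.   ]
top bush_a 0.56 [0.41  0.2   0.001]
top bush_b 0.62 [0.606 0.237 0.007]
top bush_b 0.58 [0.517 0.128 0.   ]
top bush_b 0.56 [0.41  0.2   0.001]
top pointer 0.76 [ 0.571 -0.262  0.016]
scene bush_a 0.84 [ 0.632 -0.13   0.01 ]
scene bush_a 0.79 [0.601 0.239 0.006]
scene bush_a 0.72 [0.407 0.198 0.001]
scene bush_a 0.62 [ 0.519  0.137 -0.   ]
scene bush_b 0.84 [ 0.632 -0.13   0.01 ]
scene bush_b 0.79 [0.601 0.239 0.006]
scene bush_b 0.72 [0.407 0.198 0.001]
scene bush_b 0.62 [ 0.519  0.137 -0.   ]
scene pointer 0.66 [ 0.568 -0.264  0.013]
scene mark 0.56 [ 0.576 -0.261  0.015]
[165.78158458 318.71734475]
[224.62436548 316.49492386]
the job is handed in; nothing more can be done
```

I put the wide-bore bush over the post and the tight one in the reject tray, and let go of both. I then drew the jaw out to the red mark and handed in at about 19.5 s, with the gripper still holding it.

**Final checks**
- **Fitting bush:** the scene camera puts it at (0.632, -0.130, 0.010). That is on the post and sitting on the plate.
- **Tight bush:** the cameras put it at about (0.604, 0.238, 0.006), inside the tray.
- **Pointer:** in the wrist picture it lines up with the red line to about 1 mm. The grip held at a steady pose for over 0.6 s, against about 12 N of spring pull.
- **Disagreements:** the scene network's pointer and mark positions gave along-rod offsets that differ from the picture by a few mm, which is within its stated accuracy. The top camera network did not report the bush on the post or the red mark, although the scene and wrist views show the bush there.
- **Other things on the bench:** I did not touch any that I noticed. The black and pink look-alikes were found where they started; I did not re-measure the jar, nozzle, driver, old board, dish or cutters.

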